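Unscrew the urn's sprung filler cap

TASK

Unscrew the black filler cap on top of the hot-water urn, turn by turn, without straining the thread or forcing the stop. Go gently until you feel the end stop; there a spring pin pushes the cap off, so keep hold of it as it comes free and lift it straight off. Then set it down gently, right side up, in the middle of the empty white dish, and let go. Leave the dish and the other things on the counter where they are.

Things in the scene. Friction and masses are not known exactly. Their poses are not given: they have to be found in the camera images.
- urn: Steel hot-water urn, fixed: foot 156 mm across; 150 mm high to the small flat (60 mm across) round its filler neck; a cone-shaped shoulder from there down to 148 mm across at z = 104 mm. Origin: centre of its underside; z up along the neck's axis; its tap points to its -x, out to 108 mm from the axis. The neck is 33 mm across, 41 mm over its thread.
- neck_top (a point): Middle of the neck's mouth, 177 mm above the urn's origin. Coarse right-hand thread, 14 mm rise a turn: the cap turns anticlockwise from above to come off. After 5.4 to 7.3 rad from its start (varies) it meets a sprung end stop, felt as torque rising by 1 N m per rad, not to be forced; only there and 0.2 rad before does it lift off straight up. Elsewhere the thread holds it.
- pin_seat (a point): Point on the neck's axis 184 mm above the urn's origin, where at the start a thin spring pin (12 mm across) presses up under the cap with 1 to 2 N, more than the cap's weight: a cap let go out of the thread is thrown off. With the cap away the pin's tip stands up to 30 mm above this point.
- cap: Black plastic screw cap: round fluted knob 52 mm across, 36 mm high, open below, about 50 g. Origin: centre of its underside; z up its axis. Starts part-way on the neck, not tight, underside 154 to 160 mm above the counter; about 0.5 mm of sideways play. Pulling, pushing or dragging it sideways against the urn with more than about 15 N strains the thread.
- cap_grip (a point): Point on the cap's axis 22 mm above its underside (14 mm under its top), moving with it: the height to grip, across the flutes in any direction, with 15 to 25 N. It turns with under 0.1 N m; at the end stop 0.1 to 0.2 N m tells, and over 0.25 N m strains it.
- dish: Loose round white ceramic dish, 106 mm across at the rim, 96 mm at its foot, 11 mm high, 0.6 kg; inner floor flat, about 90 mm across, 4 mm above the counter. Origin: centre of its underside. It stands to the left or to the right of the urn.
- muffin: Chocolate muffin, 73x78x65 mm, a bystander standing on the other side of the urn from the dish. Origin: centre of its underside.
- cookie: Flat round biscuit, 59x58x12 mm, a bystander lying left of the urn. Origin: centre of its underside.
- sugar: Glass sugar pourer, 68 mm across, 156 mm high, a bystander behind the urn. Origin: centre of its underside.
- small_cup: Handleless patterned cup, 58 mm across, 62 mm high, a bystander behind the urn. Origin: centre of its underside.

How it is judged:
By the outcome, as a careful person would: the job done as asked, in the order asked, and still so for the second after the job is handed in, with the robot touching nothing.
It also fails if it takes over 72 s, if anything falls off the work surface, if the arm or the gripper's body presses on something with over 40 N, if the wrist force passes 120 N, or if a joint passes its speed limit or range.

ROBOT

A 7-joint arm with a two-finger parallel gripper is mounted at the origin on a cart in front of the work surface, level with it; the furniture and walls round the work are solid. World frame = base frame: x ahead of the robot, y to its left, z up, the work surface at z = 0. Lengths are in m, angles in rad, forces in N, time in s.
With the tool pointing down it reaches from about 0.35 to 0.775 m from the base axis. Payload 3.1 kg.
Tool frame: the origin (TCP) lies midway between the tips of the shut fingers; the grasp point (between the pads) lies 19 mm behind it; z points along the fingers, y is the line along which they close (so a half turn about z gives the same grasp; the last joint's range is limited). The gripper opens to 85 mm and grips with 20 to 120 N. Pads are 22 mm wide; open, the fingers measure 114 mm over their backs; the gripper's body (76 mm by 85 mm) begins 54 mm behind the grasp point. The pads swing forward as they close: fully open they stand 13 mm farther back than shut.
Start: joints at [1.058, 0.311, 0.014, 1.512, -0.004, 1.319, -0.027], TCP at [0.25, -0.49, 0.231] pointing down, gripper open.
Joint ranges: [-2.7, 2.7], [-0.3, 1.91], [-1.27, 1.3], [0.12, 2.57], [-1.44, 4.58], [0.2, 2.03], [-3.05, 3.05]. Speed limits (rad/s): [2.79, 2.79, 3.14, 3.14, 3.14, 3.14, 3.14].

INTERFACE

Orientations are given as a 3x3 rotation matrix whose columns are the frame's x, y, z axes.
In Python, from station import bot gives the robot as it stands. The module is installed in compiled form; this text tells all that it offers.
- The arm moves only by the tool step_arm, never from a script. Its argument "motion" is a list of rows, each an object of numbers: "dx", "dy", "dz": the shift along the world's x, y, z in m; "rx", "ry", "rz": the turn, a rotation vector about the world's x, y, z in degrees. In form: [{"dx": .., "dy": .., "dz": .., "rx": .., "ry": .., "rz": ..}, ...]. A call has 1 to 12 rows; each row is the pose to reach, as a shift and turn from the pose commanded when the call began; what a row does not reach only later rows make up. A row lasts 1/10 s, in which the tool goes at most 50 mm and 8.59 degrees, less where a joint would pass 70% of its speed; a pose out of reach is approached as far as the arm can. A call with a gripper value outside its range is refused whole. "claw" is the closure, from 0 (fully open) to 1 (shut), set as the call begins (left out, the last holds). The fingers move at their own pace and stop on an object; "force" is the grip in N (left out, the last holds). Time passes only in rows, so rows that repeat a pose let the fingers close. It gives the time, the measured TCP pose, the force, the opening and the grip force at its end, in the units of the state.
- bot.read_state(): the state, without advancing time (a new reading comes with each control period).
- bot.grab_frame(name): name is "side" or "top" or "wrist"; returns a dict with "pixels" (480x640x3 uint8, blue, green, red), "K" (3x3 intrinsics, pixels), "D" ([k1, k2, p1, p2, k3] as OpenCV has them; the pictures are not rectified), "world_to_cam" (4x4, takes a point from world to camera coordinates); the wrist camera has in their place "hand_eye" (4x4, takes a point from camera to tool coordinates, whose origin is the TCP and whose axes are the flange's). Camera axes: x right, y up, looking along -z (the intrinsics and any distortion apply to the point x, -y, -z); pixel columns grow to the right and rows downward; lengths in m; the calibration is good to about 2 mm. A picture is of the moment at which its call begins: read the wrist's pose just before it. There is no depth.
- bot.close_job(): hands the job in; it is judged then, once.
The state is a dict: "clock": time; "joint_positions": joint angles; "joint_vel": joint speeds; "joint_torque": joint torques, N m; "tcp_pos": TCP position; "ee_rot": TCP orientation; "force": force on the tool from outside, world axes, zero at the start; "ft_torque": the same for the moment, N m; "gripper_width": finger opening in m; "gripper_force": force on a finger pad.
Only numpy, scipy, OpenCV 4.12 (cv2) and the standard library are available. Lean on these libraries where they do the work, as an engineer would, in place of code of your own. Each camera call takes 0.05 s, during which the arm holds its last target. There are 200 camera calls.

## Working session

There is one attempt and no reset: what is moved stays moved. The work goes in short steps, Python scripts to look and compute and a tool call to move; the robot and the scene stay as the last step left them, time stands still between calls to the robot, and variables do not carry over. Pictures are saved under pics/ and viewed, at most 10 in all, crops included, and the job is handed in when it is done.

Besides the shell and the picture viewer there is one more tool, called after "Call:" as name(argument=value, ...) on one line, values as JSON. step_arm: Moves the arm, as the interface text tells. Its arguments: {"type":"object","properties":{"motion":{"type":"array"},"claw":{"type":"number"},"force":{"type":"number"}},"required":["motion"]}

```bash
mkdir -p pics
cat > h.py <<'E'
import numpy as np, cv2
from station import bot
def grab(n):
    s=bot.read_state(); f=bot.grab_frame(n); f['s']=s
    if n=='wrist':
        T=np.eye(4);T[:3,:3]=np.array(s['ee_rot']);T[:3,3]=s['tcp_pos'];C=T@np.array(f['hand_eye'])
    else: C=np.linalg.inv(np.array(f['world_to_cam']))
    f['C']=C; return f
def ray(f,u,v):
    p=cv2.undistortPoints(np.array([[[u,v]]],float),np.array(f['K']),np.array(f['D'],float))[0,0]
    d=f['C'][:3,:3]@np.array([p[0],-p[1],-1.]); return f['C'][:3,3],d/np.linalg.norm(d)
def plane(f,u,v,z):
    o,d=ray(f,u,v); return o+d*(z-o[2])/d[2]
def proj(f,P):
    c=np.linalg.inv(f['C'])@np.append(P,1); 
    return cv2.projectPoints(np.array([[c[0],-c[1],-c[2]]]),np.zeros(3),np.zeros(3),np.array(f['K']),np.array(f['D'],float))[0].ravel()
E
python3 - <<'E'
from h import *
s=bot.read_state()
for k,v in s.items(): print(k,np.round(v,3).tolist())
for n in('side','top'):
    f=grab(n); cv2.imwrite(f'pics/{n}0.png',f['pixels']); print(n,np.round(f['C'],3).tolist(),np.round(f['K'],1).tolist())
E
```

```text
clock 0.0
joint_positions [1.058, 0.312, 0.014, 1.513, -0.004, 1.319, -0.027]
joint_vel [-0.001, -0.0, 0.001, -0.002, -0.001, 0.001, -0.0]
joint_torque [0.001, -37.991, 0.146, -23.059, 0.012, 0.014, -0.0]
tcp_pos [0.249, -0.489, 0.23]
ee_rot [[0.891, 0.454, -0.001], [0.454, -0.891, 0.002], [-0.0, -0.002, -1.0]]
force [-0.108, 0.603, -0.148]
ft_torque [-0.022, -0.001, -0.082]
gripper_force 0.0
gripper_width 0.086
side [[-0.757, 0.362, -0.544, -0.099], [-0.653, -0.391, 0.649, 0.806], [0.022, 0.846, 0.532, 0.795], [0.0, 0.0, 0.0, 1.0]] [[595.6, 0.0, 309.9], [0.0, 595.6, 232.8], [0.0, 0.0, 1.0]]
top [[0.007, 0.998, -0.061, 0.501], [-1.0, 0.008, 0.01, 0.016], [0.01, 0.061, 0.998, 1.157], [0.0, 0.0, 0.0, 1.0]] [[509.1, 0.0, 326.4], [0.0, 509.1, 247.2], [0.0, 0.0, 1.0]]
```

View pics/top0.png

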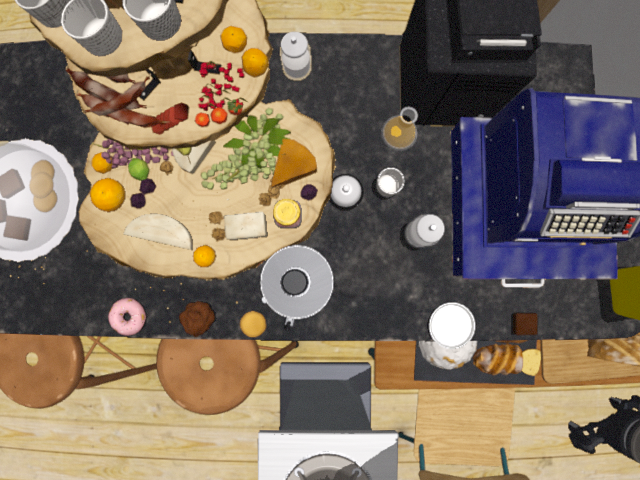

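View pics/side0.png

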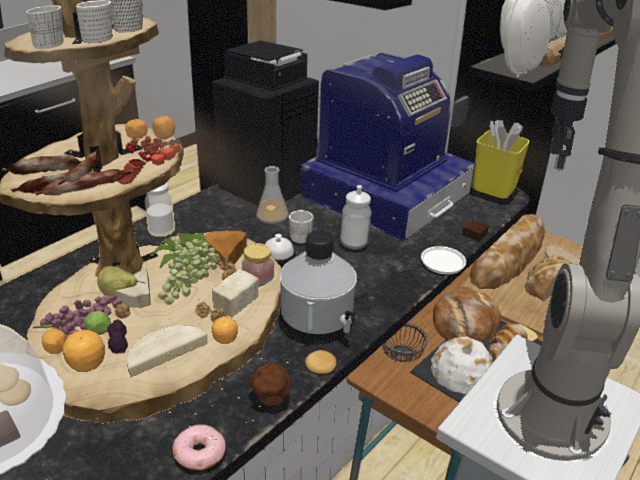

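The top view shows the urn with the black cap at about (295,282) and the dish at (452,325), right of the urn. The muffin is at (197,318) and the cookie at (253,324). The side view shows the cap at about (319,245) and the dish at (443,261).

```bash
cat > m.py <<'E'
from h import *
t=grab('top'); s=grab('side')
def blob(f,u,v,r,cond):
    im=f['pixels'].astype(int); m=cond(im).astype(np.uint8)
    k=np.zeros_like(m); k[v-r:v+r,u-r:u+r]=1; m*=k
    n,l,st,c=cv2.connectedComponentsWithStats(m)
    i=1+np.argmax(st[1:,4]); return st[i],c[i],l==i
dark=lambda im: im.max(2)<70
w=lambda im: im.min(2)>150
a=blob(t,295,282,22,dark); b=blob(s,319,247,22,dark); d=blob(t,452,325,32,w); e=blob(s,443,261,30,w)
for x in(a,b,d,e): print(x[0],np.round(x[1],1))
for z in (.18,.19,.195): print('cap top',z,plane(t,*a[1],z))
print('dish',plane(t,*d[1],.008),plane(s,*e[1],.008))
# two-view cap
o1,r1=ray(t,*a[1]);o2,r2=ray(s,*b[1])
A=np.stack([r1,-r2],1);x=np.linalg.lstsq(A,o2-o1,rcond=None)[0];print(o1+r1*x[0],o2+r2*x[1])
# urn outline
for u,v in((262,283),(333,283),(296,246),(297,318)): print(plane(t,u,v,.104))
big=np.hstack([cv2.resize(t['pixels'][230:350,230:360],None,fx=3,fy=3,interpolation=2),cv2.resize(s['pixels'][225:345,270:370],None,fx=3,fy=3)])
cv2.imwrite('pics/c1.png',big)
E
python3 m.py
```

```text
[281 270  27  25  96] [293.8 282.1]
[ 297  225   44   35 1112] [321.7 242. ]
[ 422  303   55   54 2281] [451.  331.7]
[421 246  45  26 908] [443.1 258.8]
cap top 0.18 [0.49339156 0.06902368 0.18      ]
cap top 0.19 [0.49346717 0.06848573 0.19      ]
cap top 0.195 [0.49350498 0.06821676 0.195     ]
dish [ 0.38142601 -0.27897749  0.008     ] [ 0.39855305 -0.28002892  0.008     ]
[0.49339863 0.0689734  0.18093454] [0.4909188  0.067063   0.18085052]
[0.49037004 0.13876928 0.104     ]
[ 0.49155653 -0.00789758  0.104     ]
[0.56749735 0.06925379 0.104     ]
[0.41897305 0.06575279 0.104     ]
```

View pics/c1.png

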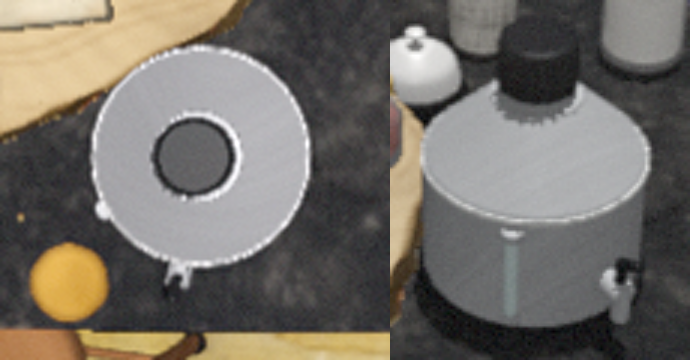

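Dish needs a cleaner fix, so I'll rise and look from above it on the way to the urn.

Call:
step_arm(motion=[{"dz": 0.04},{"dx": 0.03,"dy": 0.04,"dz": 0.07},{"dx": 0.06,"dy": 0.08,"dz": 0.09},{"dx": 0.09,"dy": 0.12,"dz": 0.09},{"dx": 0.11,"dy": 0.16,"dz": 0.09},{"dx": 0.13,"dy": 0.19,"dz": 0.09},{"dx": 0.14,"dy": 0.21,"dz": 0.09},{"dx": 0.14,"dy": 0.21,"dz": 0.09},{"dx": 0.14,"dy": 0.21,"dz": 0.09}], claw=0, force=20)

```text
invalid input at $.motion[0]: expected keys dx, dy, dz, rx, ry, rz
```

```bash
cat > d.py <<'E'
from h import *
f=grab('wrist'); cv2.imwrite('pics/w1.png',f['pixels']); print(f['s']['tcp_pos'],np.round(f['hand_eye'],3).tolist())
print(proj(f,np.array([.395,-.28,.008])))
m=(f['pixels'].min(2)>140).astype(np.uint8)
n,l,st,c=cv2.connectedComponentsWithStats(m)
for i in np.argsort(-st[1:,4])[:4]+1:
    print(st[i],c[i],plane(f,*c[i],.011))
E
python3 d.py
```

```text
[ 0.24931509 -0.48976621  0.23061137] [[0.0, 0.966, 0.258, 0.065], [1.0, -0.0, 0.001, -0.002], [0.001, 0.258, -0.966, -0.143], [0.0, 0.0, 0.0, 1.0]]
[161.5639822  -97.62879406]
[ 221   32  105  106 6864] [270.59411422  85.80521562] [ 0.31459682 -0.4078094   0.011     ]
[ 294  328  173   93 4612] [384.32003469 372.46422376] [ 0.12896369 -0.61565372  0.011     ]
[  64  225  118   57 2759] [123.22725625 253.68394346] [ 0.1275031  -0.35094564  0.011     ]
[ 323  288  127   73 2528] [386.44620253 319.53322785] [ 0.17825413 -0.59036238  0.011     ]
```

View pics/w1.png

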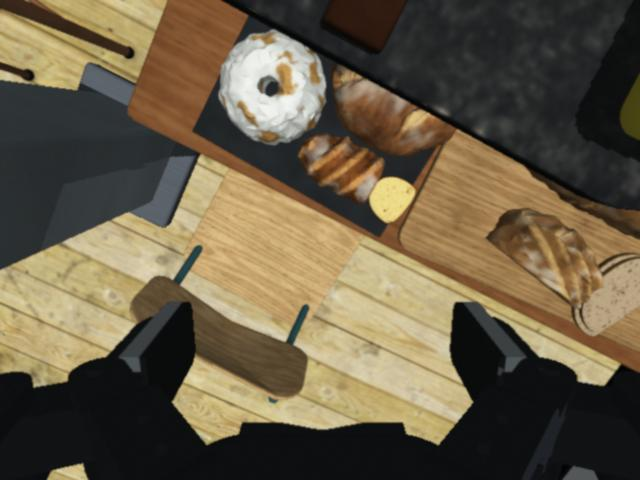

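The wrist view still shows the start pose (the move was refused because all six keys are required). Repeating it with full rows.

Call:
step_arm(motion=[{"dx": 0,"dy": 0,"dz": 0.04,"rx": 0,"ry": 0,"rz": 0},{"dx": 0.02,"dy": 0.04,"dz": 0.07,"rx": 0,"ry": 0,"rz": 0},{"dx": 0.04,"dy": 0.07,"dz": 0.09,"rx": 0,"ry": 0,"rz": 0},{"dx": 0.06,"dy": 0.11,"dz": 0.09,"rx": 0,"ry": 0,"rz": 0},{"dx": 0.08,"dy": 0.15,"dz": 0.09,"rx": 0,"ry": 0,"rz": 0},{"dx": 0.09,"dy": 0.18,"dz": 0.09,"rx": 0,"ry": 0,"rz": 0},{"dx": 0.1,"dy": 0.2,"dz": 0.09,"rx": 0,"ry": 0,"rz": 0},{"dx": 0.1,"dy": 0.2,"dz": 0.09,"rx": 0,"ry": 0,"rz": 0},{"dx": 0.1,"dy": 0.2,"dz": 0.09,"rx": 0,"ry": 0,"rz": 0}], claw=0, force=20)

```text
clock: 1.15
tcp_pos: [0.3492, -0.2905, 0.3213]
ee_rot: [[0.891, 0.454, -0.0], [0.454, -0.891, -0.001], [-0.001, 0.001, -1.0]]
force: [-0.6, -0.3, 0.7]
gripper_width: 0.0854
gripper_force: 0.0
```

```bash
python3 d.py
```

```text
[ 0.34924851 -0.2905368   0.32133969] [[0.0, 0.966, 0.258, 0.065], [1.0, -0.0, 0.001, -0.002], [0.001, 0.258, -0.966, -0.143], [0.0, 0.0, 0.0, 1.0]]
[334.54506837 143.72371911]
[  282    88   106   145 10172] [336.04689343 153.33415258] [ 0.38709011 -0.28577318  0.011     ]
[  50  274   94  110 5593] [ 94.51278384 320.75183265] [ 0.09029342 -0.12378702  0.011     ]
[ 363  299  109  105 4628] [417.99783924 346.78003457] [ 0.23229364 -0.47524692  0.011     ]
[ 348  359  120   73 3666] [406.27850518 395.80851064] [ 0.16828884 -0.49629812  0.011     ]
```

View pics/w1.png

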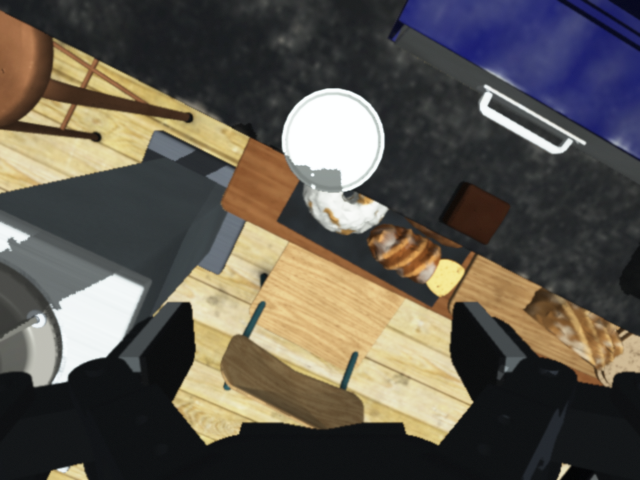

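The dish rim spans columns 282–384 and rows 88–192, so its centre is about (333,140). Now I'll go above the cap, winding the wrist back by 100°.

Call:
step_arm(motion=[{"dx": 0.01,"dy": 0.03,"dz": 0,"rx": 0,"ry": 0,"rz": -8},{"dx": 0.02,"dy": 0.07,"dz": 0,"rx": 0,"ry": 0,"rz": -16},{"dx": 0.04,"dy": 0.11,"dz": 0,"rx": 0,"ry": 0,"rz": -24},{"dx": 0.05,"dy": 0.15,"dz": 0,"rx": 0,"ry": 0,"rz": -32},{"dx": 0.07,"dy": 0.19,"dz": 0,"rx": 0,"ry": 0,"rz": -40},{"dx": 0.09,"dy": 0.23,"dz": 0,"rx": 0,"ry": 0,"rz": -48},{"dx": 0.1,"dy": 0.27,"dz": 0,"rx": 0,"ry": 0,"rz": -56},{"dx": 0.12,"dy": 0.3,"dz": 0,"rx": 0,"ry": 0,"rz": -64},{"dx": 0.13,"dy": 0.33,"dz": 0,"rx": 0,"ry": 0,"rz": -72},{"dx": 0.144,"dy": 0.357,"dz": 0,"rx": 0,"ry": 0,"rz": -80},{"dx": 0.144,"dy": 0.357,"dz": 0,"rx": 0,"ry": 0,"rz": -88},{"dx": 0.144,"dy": 0.357,"dz": 0,"rx": 0,"ry": 0,"rz": -96}])

```text
clock: 2.4
tcp_pos: [0.4944, 0.0663, 0.3206]
ee_rot: [[0.429, -0.903, -0.001], [-0.903, -0.429, 0.0], [-0.001, 0.001, -1.0]]
force: [-0.2, -0.8, -0.3]
gripper_width: 0.0853
gripper_force: 0.0
```

Call:
step_arm(motion=[{"dx": 0,"dy": 0,"dz": -0.02,"rx": 0,"ry": 0,"rz": 0},{"dx": 0,"dy": 0,"dz": -0.04,"rx": 0,"ry": 0,"rz": 0},{"dx": 0,"dy": 0,"dz": -0.04,"rx": 0,"ry": 0,"rz": 0},{"dx": 0,"dy": 0,"dz": -0.04,"rx": 0,"ry": 0,"rz": 0}])

```text
clock: 2.8
tcp_pos: [0.4939, 0.0653, 0.2812]
ee_rot: [[0.432, -0.902, -0.001], [-0.902, -0.432, -0.0], [0.0, 0.001, -1.0]]
force: [-0.5, 0.1, 0.7]
gripper_width: 0.085
gripper_force: 0.0
```

Run:
```python
from h import *
f=grab('wrist'); cv2.imwrite('pics/w2.png',f['pixels']); s=f['s'];print(s['tcp_pos'],s['clock'],np.round(s['joint_positions'],2),np.round(s['ee_rot'],3).tolist(),s['force'],s['ft_torque'])
print(proj(f,np.array([.493,.067,.193])))
m=(f['pixels'].max(2)<90).astype(np.uint8)
n,l,st,c=cv2.connectedComponentsWithStats(m)
for i in np.argsort(-st[1:,4])[:4]+1: print(st[i],c[i],plane(f,*c[i],.193))
```

```text
[0.49388899 0.06531175 0.28123275] 2.8 [ 0.19  0.21 -0.43  1.54  0.09  1.41 -2.94] [[0.432, -0.902, -0.001], [-0.902, -0.432, -0.0], [0.0, 0.001, -1.0]] [-0.48106518  0.0684129   0.65383146] [-0.03568954 -0.00537962  0.02911974]
[322.56888378 244.54246693]
[     0      0    640    480 152644] [372.06610152 263.93482875] [0.46266295 0.0651644  0.193     ]
[ 273  195   92   97 6818] [318.81064828 243.77603403] [0.49509529 0.06750884 0.193     ]
[  49   27   35  139 3201] [65.82349266 91.35020306] [0.6479902  0.05023878 0.193     ]
[  93   55   46   49 1629] [115.79189687  78.78575813] [0.62647124 0.03331236 0.193     ]
```

View pics/w2.png

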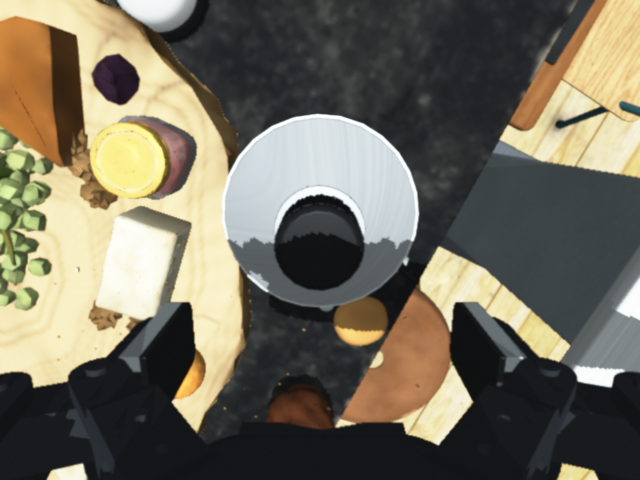

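The view shows the cap's top face centred at about (319,248). j7 is at −2.94 and rises with +rz, so a long anticlockwise turn is available.

Run:
```python
from h import *
f=grab('wrist')
from scipy.optimize import least_squares
im=f['pixels'].max(2)
for z in(.190,.193,.196):
    print(z,plane(f,319,248,z),plane(f,275,248,z)[:2]-plane(f,363,248,z)[:2])
# reprojection of candidate rim of top face
print([int(x) for x in im[230:310:2,319]])
print([int(x) for x in im[250,265:285]],[int(x) for x in im[250,352:374]])
P=plane(f,319,248,.193)
for a in range(0,360,45): print(np.round(proj(f,P+.026*np.array([np.cos(np.radians(a)),np.sin(np.radians(a)),0])),0),end=' ')
R=np.array(f['s']['ee_rot']);d=P-np.array(f['s']['tcp_pos']);print('\ntool off',R.T@d, f['s']['gripper_width'])
g=cv2.imread('pics/w1.png')
import h
# dish from w1: pose recorded
T=np.eye(4);T[:3,:3]=[[.891,.454,0],[.454,-.891,0],[0,0,-1]];T[:3,3]=[.3492,-.2905,.3213];f['C']=T@np.array(f['hand_eye'])
print('dish',plane(f,333.5,140,.0105), [plane(f,u,v,.0105) for u,v in((282,140),(385,140))])
```

```text
0.19 [0.49407448 0.07123648 0.19      ] [0.04536468 0.02181046]
0.193 [0.49442901 0.07043669 0.193     ] [0.04478562 0.02153206]
0.196 [0.49478355 0.0696369  0.196     ] [0.04420655 0.02125366]
[67, 64, 42, 20, 20, 21, 21, 21, 19, 21, 20, 20, 19, 19, 19, 19, 18, 18, 19, 19, 18, 20, 19, 19, 18, 19, 18, 19, 17, 32, 87, 95, 97, 95, 95, 96, 94, 103, 86, 21]
[98, 99, 99, 98, 99, 99, 100, 99, 99, 96, 79, 46, 23, 18, 17, 18, 17, 18, 18, 18] [21, 19, 19, 20, 19, 19, 18, 19, 20, 22, 25, 28, 41, 70, 93, 99, 100, 99, 99, 100, 100, 100]
[277. 229.] [276. 262.] [300. 287.] [334. 289.] [360. 267.] [363. 233.] [339. 207.] [303. 205.] 
tool off [-0.0041547  -0.00202085  0.08900148] 0.0853858783592584
dish [ 0.39670777 -0.27911943  0.0105    ] [array([ 0.37251233, -0.23161887,  0.0105    ]), array([ 0.42095252, -0.32660809,  0.0105    ])]
```

Call:
step_arm(motion=[{"dx": 0,"dy": 0.0035,"dz": -0.03,"rx": 0,"ry": 0,"rz": 0},{"dx": 0,"dy": 0.0035,"dz": -0.06,"rx": 0,"ry": 0,"rz": 0},{"dx": 0,"dy": 0.0035,"dz": -0.09,"rx": 0,"ry": 0,"rz": 0},{"dx": 0,"dy": 0.0035,"dz": -0.11,"rx": 0,"ry": 0,"rz": 0},{"dx": 0,"dy": 0.0035,"dz": -0.125,"rx": 0,"ry": 0,"rz": 0},{"dx": 0,"dy": 0.0035,"dz": -0.125,"rx": 0,"ry": 0,"rz": 0},{"dx": 0,"dy": 0.0035,"dz": -0.125,"rx": 0,"ry": 0,"rz": 0}], claw=0.3, force=20)

```text
clock: 3.6
tcp_pos: [0.4945, 0.0704, 0.1574]
ee_rot: [[0.434, -0.901, 0.002], [-0.901, -0.434, 0.0], [0.001, -0.002, -1.0]]
force: [0.7, 0.4, -0.3]
gripper_width: 0.06
gripper_force: 0.0
```

```bash
cat > r.py <<'E'
from h import *
s=bot.read_state()
for k in('clock','tcp_pos','joint_positions','force','ft_torque','gripper_width','gripper_force'): print(k,np.round(s[k],4).tolist())
R=np.array(s['ee_rot']);print('yaw',np.degrees(np.arctan2(R[1,0],R[0,0])),'toolF',R.T@np.array(s['force']),'toolT',R.T@np.array(s['ft_torque']),'tq7',s['joint_torque'][6])
E
python3 r.py
```

```text
clock 3.6
tcp_pos [0.4945, 0.0704, 0.1574]
joint_positions [0.1636, 0.293, -0.4173, 1.751, 0.1304, 1.123, -2.9865]
force [0.6614, 0.446, -0.3081]
ft_torque [0.0004, 0.0198, -0.0261]
gripper_width 0.06
gripper_force 0.0
yaw -64.25004370677847 toolF [-0.11449839 -0.78893233  0.3094014 ] toolT [-0.01769135 -0.00887463  0.02608751] tq7 -0.0007246096356539056
```

Call:
step_arm(motion=[{"dx": 0,"dy": 0,"dz": 0,"rx": 0,"ry": 0,"rz": 0},{"dx": 0,"dy": 0,"dz": 0,"rx": 0,"ry": 0,"rz": 0},{"dx": 0,"dy": 0,"dz": 0,"rx": 0,"ry": 0,"rz": 0},{"dx": 0,"dy": 0,"dz": 0,"rx": 0,"ry": 0,"rz": 0}], claw=1, force=20)

```text
clock: 4.0
tcp_pos: [0.494, 0.0701, 0.157]
ee_rot: [[0.434, -0.901, 0.001], [-0.901, -0.434, -0.0], [0.001, -0.001, -1.0]]
force: [-1.0, -0.9, 2.4]
gripper_width: 0.0518
gripper_force: 23.8
```

```bash
python3 r.py
```

```text
clock 4.0
tcp_pos [0.494, 0.0701, 0.157]
joint_positions [0.1635, 0.2928, -0.4171, 1.7524, 0.1308, 1.1223, -2.9866]
force [-1.0132, -0.8974, 2.4202]
ft_torque [-0.2168, 0.2151, -0.0348]
gripper_width 0.0518
gripper_force 23.8315
yaw -64.2480572440859 toolF [ 0.37012072  1.29964049 -2.42139601] toolT [-0.28792081  0.10187     0.03441303] tq7 0.001761122330208309
```

Call:
step_arm(motion=[{"dx": 0,"dy": 0,"dz": 0.0002,"rx": 0,"ry": 0,"rz": 6},{"dx": 0,"dy": 0,"dz": 0.0005,"rx": 0,"ry": 0,"rz": 12},{"dx": 0,"dy": 0,"dz": 0.0007,"rx": 0,"ry": 0,"rz": 18},{"dx": 0,"dy": 0,"dz": 0.0009,"rx": 0,"ry": 0,"rz": 24},{"dx": 0,"dy": 0,"dz": 0.0012,"rx": 0,"ry": 0,"rz": 30},{"dx": 0,"dy": 0,"dz": 0.0012,"rx": 0,"ry": 0,"rz": 30}])

```text
clock: 4.6
tcp_pos: [0.4935, 0.0698, 0.1575]
ee_rot: [[0.826, -0.563, -0.0], [-0.563, -0.826, -0.001], [0.0, 0.001, -1.0]]
force: [-1.3, -3.0, 1.0]
gripper_width: 0.0515
gripper_force: 23.8
```

```bash
python3 r.py
```

```text
clock 4.6
tcp_pos [0.4935, 0.0698, 0.1575]
joint_positions [0.2342, 0.3045, -0.5063, 1.7491, 0.162, 1.1298, -2.4908]
force [-1.2838, -3.0096, 1.0312]
ft_torque [-0.3834, 0.2571, 0.0694]
gripper_width 0.0515
gripper_force 23.7898
yaw -34.261231589587105 toolF [ 0.63335169  3.21078471 -1.02905358] toolT [-0.46160211  0.003423   -0.06946003] tq7 0.4077681340277195
```

Call:
step_arm(motion=[{"dx": 0,"dy": -0.0003,"dz": 0.0003,"rx": 0,"ry": 0,"rz": 7},{"dx": 0,"dy": -0.0005,"dz": 0.0005,"rx": 0,"ry": 0,"rz": 14},{"dx": 0,"dy": -0.0005,"dz": 0.0008,"rx": 0,"ry": 0,"rz": 21},{"dx": 0,"dy": -0.0005,"dz": 0.0011,"rx": 0,"ry": 0,"rz": 28},{"dx": 0,"dy": -0.0005,"dz": 0.0014,"rx": 0,"ry": 0,"rz": 35},{"dx": 0,"dy": -0.0005,"dz": 0.0016,"rx": 0,"ry": 0,"rz": 42},{"dx": 0,"dy": -0.0005,"dz": 0.0019,"rx": 0,"ry": 0,"rz": 49},{"dx": 0,"dy": -0.0005,"dz": 0.0022,"rx": 0,"ry": 0,"rz": 56},{"dx": 0,"dy": -0.0005,"dz": 0.0023,"rx": 0,"ry": 0,"rz": 60},{"dx": 0,"dy": -0.0005,"dz": 0.0023,"rx": 0,"ry": 0,"rz": 60}])

```text
clock: 5.6
tcp_pos: [0.4933, 0.0685, 0.1596]
ee_rot: [[0.902, 0.432, -0.001], [0.432, -0.902, -0.002], [-0.002, 0.001, -1.0]]
force: [-1.2, -2.6, 0.8]
gripper_width: 0.0518
gripper_force: 23.8
```

```bash
python3 r.py
```

```text
clock 5.6
tcp_pos [0.4933, 0.0685, 0.1596]
joint_positions [0.3814, 0.3373, -0.6973, 1.7414, 0.2365, 1.1496, -1.5103]
force [-1.1981, -2.5655, 0.822]
ft_torque [-0.7681, 0.3521, 0.0241]
gripper_width 0.0518
gripper_force 23.7684
yaw 25.586815526798123 toolF [-2.18987957  1.79738692 -0.81670706] toolT [-0.54070868 -0.64927835 -0.02396693] tq7 0.2664686366915703
```

Call:
step_arm(motion=[{"dx": -0.0003,"dy": -0.0005,"dz": 0.0003,"rx": 0,"ry": 0,"rz": 7},{"dx": -0.0005,"dy": -0.001,"dz": 0.0005,"rx": 0,"ry": 0,"rz": 14},{"dx": -0.0005,"dy": -0.001,"dz": 0.0008,"rx": 0,"ry": 0,"rz": 21},{"dx": -0.0005,"dy": -0.001,"dz": 0.0011,"rx": 0,"ry": 0,"rz": 28},{"dx": -0.0005,"dy": -0.001,"dz": 0.0014,"rx": 0,"ry": 0,"rz": 35},{"dx": -0.0005,"dy": -0.001,"dz": 0.0016,"rx": 0,"ry": 0,"rz": 42},{"dx": -0.0005,"dy": -0.001,"dz": 0.0019,"rx": 0,"ry": 0,"rz": 49},{"dx": -0.0005,"dy": -0.001,"dz": 0.0022,"rx": 0,"ry": 0,"rz": 56},{"dx": -0.0005,"dy": -0.001,"dz": 0.0025,"rx": 0,"ry": 0,"rz": 63},{"dx": -0.0005,"dy": -0.001,"dz": 0.0027,"rx": 0,"ry": 0,"rz": 70},{"dx": -0.0005,"dy": -0.001,"dz": 0.0027,"rx": 0,"ry": 0,"rz": 70}])

```text
clock: 6.7
tcp_pos: [0.4944, 0.0679, 0.1628]
ee_rot: [[-0.097, 0.995, 0.002], [0.995, 0.097, -0.001], [-0.001, 0.002, -1.0]]
force: [2.4, -2.2, 0.6]
gripper_width: 0.0513
gripper_force: 23.8
```

```bash
python3 r.py
```

```text
clock 6.7
tcp_pos [0.4944, 0.0679, 0.1628]
joint_positions [0.5629, 0.4079, -0.9567, 1.732, 0.3587, 1.1866, -0.395]
force [2.4382, -2.2239, 0.577]
ft_torque [-0.6963, -0.2833, 0.0618]
gripper_width 0.0513
gripper_force 23.7583
yaw 95.54642546112423 toolF [-2.44964593  2.21319485 -0.56967053] toolT [-0.21474705 -0.72026161 -0.06333649] tq7 0.4249798133969307
```

Call:
step_arm(motion=[{"dx": 0,"dy": 0,"dz": 0,"rx": 0,"ry": 0,"rz": 0},{"dx": 0,"dy": 0,"dz": 0,"rx": 0,"ry": 0,"rz": 0},{"dx": 0,"dy": 0,"dz": 0,"rx": 0,"ry": 0,"rz": 0},{"dx": 0.0005,"dy": -0.0005,"dz": 0,"rx": 0,"ry": 0,"rz": -8},{"dx": 0.0005,"dy": -0.0005,"dz": 0,"rx": 0,"ry": 0,"rz": -16},{"dx": 0.0005,"dy": -0.0005,"dz": 0,"rx": 0,"ry": 0,"rz": -24},{"dx": 0.0005,"dy": -0.0005,"dz": 0,"rx": 0,"ry": 0,"rz": -32},{"dx": 0.0005,"dy": -0.0005,"dz": 0,"rx": 0,"ry": 0,"rz": -40},{"dx": 0.0005,"dy": -0.0005,"dz": 0,"rx": 0,"ry": 0,"rz": -48},{"dx": 0.0005,"dy": -0.0005,"dz": 0,"rx": 0,"ry": 0,"rz": -56},{"dx": 0.0005,"dy": -0.0005,"dz": 0,"rx": 0,"ry": 0,"rz": -64},{"dx": 0.0005,"dy": -0.0005,"dz": 0,"rx": 0,"ry": 0,"rz": -72}], claw=0.25)

```text
clock: 7.9
tcp_pos: [0.4934, 0.0692, 0.1625]
ee_rot: [[0.918, 0.397, 0.0], [0.397, -0.918, 0.001], [0.0, -0.001, -1.0]]
force: [-0.6, -0.3, 0.3]
gripper_width: 0.0639
gripper_force: 0.0
```

```bash
python3 r.py
```

```text
clock 7.9
tcp_pos [0.4934, 0.0692, 0.1625]
joint_positions [0.3744, 0.3309, -0.6863, 1.7383, 0.2265, 1.1529, -1.54]
force [-0.5719, -0.3398, 0.3265]
ft_torque [0.0054, 0.0239, 0.0032]
gripper_width 0.0639
gripper_force 0.0
yaw 23.419531845465833 toolF [-0.65970159  0.08431516 -0.32680019] toolT [ 0.01444241 -0.01976253 -0.00314984] tq7 1.0660019516944885
```

Call:
step_arm(motion=[{"dx": 0,"dy": 0,"dz": 0,"rx": 0,"ry": 0,"rz": -8},{"dx": 0,"dy": 0,"dz": 0,"rx": 0,"ry": 0,"rz": -16},{"dx": 0,"dy": 0,"dz": 0,"rx": 0,"ry": 0,"rz": -24},{"dx": 0,"dy": 0,"dz": 0,"rx": 0,"ry": 0,"rz": -32},{"dx": 0,"dy": 0,"dz": 0,"rx": 0,"ry": 0,"rz": -40},{"dx": 0,"dy": 0,"dz": 0,"rx": 0,"ry": 0,"rz": -48},{"dx": 0,"dy": 0,"dz": 0,"rx": 0,"ry": 0,"rz": -56},{"dx": 0,"dy": 0,"dz": 0,"rx": 0,"ry": 0,"rz": -64},{"dx": 0,"dy": 0,"dz": 0,"rx": 0,"ry": 0,"rz": -72},{"dx": 0,"dy": 0,"dz": 0,"rx": 0,"ry": 0,"rz": -80},{"dx": 0,"dy": 0,"dz": 0,"rx": 0,"ry": 0,"rz": -86},{"dx": 0,"dy": 0,"dz": 0,"rx": 0,"ry": 0,"rz": -86}])

```text
clock: 9.1
tcp_pos: [0.4933, 0.0691, 0.1625]
ee_rot: [[0.466, -0.885, 0.0], [-0.885, -0.466, 0.001], [-0.0, -0.0, -1.0]]
force: [-0.5, -0.3, -0.3]
gripper_width: 0.0642
gripper_force: 0.0
```

```bash
python3 r.py
```

```text
clock 9.1
tcp_pos [0.4933, 0.0691, 0.1625]
joint_positions [0.1683, 0.2869, -0.4192, 1.7454, 0.1268, 1.136, -2.9459]
force [-0.5189, -0.3035, -0.2782]
ft_torque [-0.0314, 0.0261, -0.0134]
gripper_width 0.0642
gripper_force 0.0
yaw -62.21774173043751 toolF [0.02682192 0.60059822 0.27801753] toolT [-0.03773802  0.01560151  0.01344957] tq7 -0.45529894530773163
```

Call:
step_arm(motion=[{"dx": 0,"dy": 0,"dz": 0,"rx": 0,"ry": 0,"rz": 0},{"dx": 0,"dy": 0,"dz": 0,"rx": 0,"ry": 0,"rz": 0},{"dx": 0,"dy": 0,"dz": 0,"rx": 0,"ry": 0,"rz": 0},{"dx": 0,"dy": 0,"dz": 0,"rx": 0,"ry": 0,"rz": 0},{"dx": 0,"dy": 0,"dz": 0.0003,"rx": 0,"ry": 0,"rz": 7},{"dx": 0,"dy": 0,"dz": 0.0005,"rx": 0,"ry": 0,"rz": 14},{"dx": 0,"dy": 0,"dz": 0.0008,"rx": 0,"ry": 0,"rz": 21},{"dx": 0,"dy": 0,"dz": 0.0011,"rx": 0,"ry": 0,"rz": 28},{"dx": 0,"dy": 0,"dz": 0.0014,"rx": 0,"ry": 0,"rz": 35},{"dx": 0,"dy": 0,"dz": 0.0016,"rx": 0,"ry": 0,"rz": 42},{"dx": 0,"dy": 0,"dz": 0.0019,"rx": 0,"ry": 0,"rz": 49},{"dx": 0,"dy": 0,"dz": 0.0022,"rx": 0,"ry": 0,"rz": 56}], claw=1)

```text
clock: 10.3
tcp_pos: [0.4937, 0.0686, 0.1649]
ee_rot: [[0.995, -0.103, 0.001], [-0.103, -0.995, 0.0], [0.0, -0.0, -1.0]]
force: [0.4, 0.6, 0.5]
gripper_width: 0.0512
gripper_force: 23.6
```

```bash
python3 r.py
```

```text
clock 10.3
tcp_pos [0.4937, 0.0686, 0.1649]
joint_positions [0.3006, 0.3094, -0.5869, 1.7371, 0.1855, 1.1502, -2.0146]
force [0.4126, 0.5513, 0.4783]
ft_torque [0.2884, -0.0765, -0.036]
gripper_width 0.0512
gripper_force 23.6296
yaw -5.923988155222493 toolF [ 0.35373529 -0.59121185 -0.47786346] toolT [0.29477575 0.04635811 0.03607638] tq7 -0.9326483309268951
```

Call:
step_arm(motion=[{"dx": 0,"dy": 0,"dz": 0.0003,"rx": 0,"ry": 0,"rz": 7},{"dx": 0,"dy": 0,"dz": 0.0005,"rx": 0,"ry": 0,"rz": 14},{"dx": 0,"dy": 0,"dz": 0.0008,"rx": 0,"ry": 0,"rz": 21},{"dx": 0,"dy": 0,"dz": 0.0011,"rx": 0,"ry": 0,"rz": 28},{"dx": 0,"dy": 0,"dz": 0.0014,"rx": 0,"ry": 0,"rz": 35},{"dx": 0,"dy": 0,"dz": 0.0016,"rx": 0,"ry": 0,"rz": 42},{"dx": 0,"dy": 0,"dz": 0.0019,"rx": 0,"ry": 0,"rz": 49},{"dx": 0,"dy": 0,"dz": 0.0022,"rx": 0,"ry": 0,"rz": 56},{"dx": 0,"dy": 0,"dz": 0.0023,"rx": 0,"ry": 0,"rz": 60},{"dx": 0,"dy": 0,"dz": 0.0023,"rx": 0,"ry": 0,"rz": 60}])

```text
clock: 11.3
tcp_pos: [0.4938, 0.0681, 0.1671]
ee_rot: [[0.591, 0.806, 0.001], [0.806, -0.591, 0.0], [0.0, 0.0, -1.0]]
force: [1.3, -0.1, 1.1]
gripper_width: 0.0513
gripper_force: 23.6
```

```bash
python3 r.py
```

```text
clock 11.3
tcp_pos [0.4938, 0.0681, 0.1671]
joint_positions [0.4488, 0.35, -0.7859, 1.7289, 0.2663, 1.1727, -1.0438]
force [1.28, -0.0673, 1.1001]
ft_torque [0.1053, -0.1425, 0.0548]
gripper_width 0.0513
gripper_force 23.6431
yaw 53.748898615129285 toolF [ 0.70303014  1.07245476 -1.09940881] toolT [-0.05260957  0.16922215 -0.05478872] tq7 0.2812283858656883
```

Call:
step_arm(motion=[{"dx": 0,"dy": 0,"dz": 0,"rx": 0,"ry": 0,"rz": 0},{"dx": 0,"dy": 0,"dz": 0,"rx": 0,"ry": 0,"rz": 0},{"dx": 0,"dy": 0,"dz": 0,"rx": 0,"ry": 0,"rz": 0},{"dx": 0.0002,"dy": 0,"dz": 0,"rx": 0,"ry": 0,"rz": -8},{"dx": 0.0002,"dy": 0,"dz": 0,"rx": 0,"ry": 0,"rz": -16},{"dx": 0.0002,"dy": 0,"dz": 0,"rx": 0,"ry": 0,"rz": -24},{"dx": 0.0002,"dy": 0,"dz": 0,"rx": 0,"ry": 0,"rz": -32},{"dx": 0.0002,"dy": 0,"dz": 0,"rx": 0,"ry": 0,"rz": -40},{"dx": 0.0002,"dy": 0,"dz": 0,"rx": 0,"ry": 0,"rz": -48},{"dx": 0.0002,"dy": 0,"dz": 0,"rx": 0,"ry": 0,"rz": -56},{"dx": 0.0002,"dy": 0,"dz": 0,"rx": 0,"ry": 0,"rz": -64},{"dx": 0.0002,"dy": 0,"dz": 0,"rx": 0,"ry": 0,"rz": -72}], claw=0.25)

```text
clock: 12.5
tcp_pos: [0.4935, 0.0682, 0.1669]
ee_rot: [[0.948, -0.319, -0.001], [-0.319, -0.948, -0.0], [-0.0, 0.001, -1.0]]
force: [0.9, 0.3, 0.3]
gripper_width: 0.0639
gripper_force: 0.0
```

Call:
step_arm(motion=[{"dx": 0,"dy": 0,"dz": 0,"rx": 0,"ry": 0,"rz": -8},{"dx": 0,"dy": 0,"dz": 0,"rx": 0,"ry": 0,"rz": -16},{"dx": 0,"dy": 0,"dz": 0,"rx": 0,"ry": 0,"rz": -24},{"dx": 0,"dy": 0,"dz": 0,"rx": 0,"ry": 0,"rz": -32},{"dx": 0,"dy": 0,"dz": 0,"rx": 0,"ry": 0,"rz": -40},{"dx": 0,"dy": 0,"dz": 0,"rx": 0,"ry": 0,"rz": -44},{"dx": 0,"dy": 0,"dz": 0,"rx": 0,"ry": 0,"rz": -44},{"dx": 0,"dy": 0,"dz": 0,"rx": 0,"ry": 0,"rz": -44}])

```text
clock: 13.3
tcp_pos: [0.4936, 0.0684, 0.167]
ee_rot: [[0.467, -0.884, -0.0], [-0.884, -0.467, -0.0], [0.0, 0.0, -1.0]]
force: [0.4, -0.4, 0.4]
gripper_width: 0.0639
gripper_force: 0.0
```

Call:
step_arm(motion=[{"dx": 0,"dy": 0,"dz": 0,"rx": 0,"ry": 0,"rz": 0},{"dx": 0,"dy": 0,"dz": 0,"rx": 0,"ry": 0,"rz": 0},{"dx": 0,"dy": 0,"dz": 0,"rx": 0,"ry": 0,"rz": 0},{"dx": 0,"dy": 0,"dz": 0,"rx": 0,"ry": 0,"rz": 0},{"dx": 0,"dy": 0,"dz": 0.0002,"rx": 0,"ry": 0,"rz": 5},{"dx": 0,"dy": 0,"dz": 0.0004,"rx": 0,"ry": 0,"rz": 10},{"dx": 0,"dy": 0,"dz": 0.0006,"rx": 0,"ry": 0,"rz": 15},{"dx": 0,"dy": 0,"dz": 0.0008,"rx": 0,"ry": 0,"rz": 20},{"dx": 0,"dy": 0,"dz": 0.0009,"rx": 0,"ry": 0,"rz": 24},{"dx": 0,"dy": 0,"dz": 0.0009,"rx": 0,"ry": 0,"rz": 24}], claw=1)

```text
clock: 14.3
tcp_pos: [0.4941, 0.0685, 0.1681]
ee_rot: [[0.786, -0.619, 0.001], [-0.619, -0.786, 0.0], [0.0, -0.001, -1.0]]
force: [1.1, 0.9, 0.4]
gripper_width: 0.0511
gripper_force: 24.5
```

```bash
python3 r.py
```

```text
clock 14.3
tcp_pos [0.4941, 0.0685, 0.1681]
joint_positions [0.2226, 0.2909, -0.4857, 1.7345, 0.1468, 1.1515, -2.5437]
force [1.127, 0.9119, 0.399]
ft_torque [0.1822, -0.2014, 0.0247]
gripper_width 0.0511
gripper_force 24.4835
yaw -38.23260963590319 toolF [ 0.32101407 -1.41405603 -0.3977235 ] toolT [ 0.26775651  0.04537177 -0.02469135] tq7 0.277053639292717
```

Call:
step_arm(motion=[{"dx": 0,"dy": 0,"dz": 0.0001,"rx": 0,"ry": 0,"rz": 3},{"dx": 0,"dy": 0,"dz": 0.0003,"rx": 0,"ry": 0,"rz": 7},{"dx": 0,"dy": 0,"dz": 0.0003,"rx": 0,"ry": 0,"rz": 7}])

```text
clock: 14.6
tcp_pos: [0.4941, 0.0685, 0.1684]
ee_rot: [[0.854, -0.52, 0.001], [-0.52, -0.854, 0.0], [0.0, -0.001, -1.0]]
force: [1.2, 0.9, 1.1]
gripper_width: 0.0516
gripper_force: 24.5
```

```bash
cat > q.py <<'E'
from h import *
T=[];F=[];J=[]
s=bot.read_state()
R=np.array(s['ee_rot']);print('t',s['clock'],'yaw',round(np.degrees(np.arctan2(R[1,0],R[0,0])),2),'F',np.round(s['force'],2),'T',np.round(s['ft_torque'],3),'q7',round(s['joint_torque'][6],3),'tcp',np.round(s['tcp_pos'],4))
E
python3 q.py
```

```text
t 14.6 yaw -31.31 F [1.22 0.87 1.05] T [ 0.181 -0.19  -0.016] q7 0.268 tcp [0.4941 0.0685 0.1684]
```

Call:
step_arm(motion=[{"dx": 0,"dy": 0,"dz": 0.0001,"rx": 0,"ry": 0,"rz": 3},{"dx": 0,"dy": 0,"dz": 0.0002,"rx": 0,"ry": 0,"rz": 6},{"dx": 0,"dy": 0,"dz": 0.0002,"rx": 0,"ry": 0,"rz": 6}])

```text
clock: 14.9
tcp_pos: [0.4941, 0.0685, 0.1686]
ee_rot: [[0.904, -0.428, 0.001], [-0.428, -0.904, 0.0], [0.001, -0.001, -1.0]]
force: [0.6, 1.4, 0.6]
gripper_width: 0.0511
gripper_force: 24.5
```

```bash
python3 q.py
```

```text
t 14.9 yaw -25.36 F [0.59 1.42 0.57] T [ 0.158 -0.296  0.012] q7 0.202 tcp [0.4941 0.0685 0.1686]
```

Call:
step_arm(motion=[{"dx": 0,"dy": 0,"dz": 0.0001,"rx": 0,"ry": 0,"rz": 3},{"dx": 0,"dy": 0,"dz": 0.0002,"rx": 0,"ry": 0,"rz": 6},{"dx": 0,"dy": 0,"dz": 0.0002,"rx": 0,"ry": 0,"rz": 6}])

```text
clock: 15.2
tcp_pos: [0.494, 0.0685, 0.1688]
ee_rot: [[0.943, -0.332, 0.001], [-0.332, -0.943, 0.0], [0.001, -0.0, -1.0]]
force: [2.6, 1.4, 1.3]
gripper_width: 0.0515
gripper_force: 24.5
```

```bash
python3 q.py
```

```text
t 15.2 yaw -19.37 F [2.6  1.38 1.35] T [ 0.19  -0.284 -0.011] q7 0.203 tcp [0.494  0.0685 0.1688]
```

Call:
step_arm(motion=[{"dx": 0.0001,"dy": 0,"dz": 0.0001,"rx": 0,"ry": 0,"rz": 3},{"dx": 0.0002,"dy": 0.0001,"dz": 0.0002,"rx": 0,"ry": 0,"rz": 6},{"dx": 0.0002,"dy": 0.0001,"dz": 0.0002,"rx": 0,"ry": 0,"rz": 6}])

```text
clock: 15.5
tcp_pos: [0.494, 0.0685, 0.1689]
ee_rot: [[0.973, -0.231, 0.0], [-0.231, -0.973, 0.0], [0.0, -0.0, -1.0]]
force: [1.5, 0.6, 1.3]
gripper_width: 0.0515
gripper_force: 24.5
```

```bash
python3 q.py
```

```text
t 15.5 yaw -13.38 F [1.53 0.62 1.28] T [ 0.184 -0.271 -0.029] q7 0.198 tcp [0.494  0.0685 0.1689]
```

Call:
step_arm(motion=[{"dx": 0,"dy": 0,"dz": 0.0001,"rx": 0,"ry": 0,"rz": 3},{"dx": 0,"dy": 0,"dz": 0.0002,"rx": 0,"ry": 0,"rz": 6},{"dx": 0,"dy": 0,"dz": 0.0002,"rx": 0,"ry": 0,"rz": 6}])

```text
clock: 15.8
tcp_pos: [0.4941, 0.0685, 0.1691]
ee_rot: [[0.992, -0.129, 0.0], [-0.129, -0.992, 0.0], [0.0, -0.0, -1.0]]
force: [0.9, 1.5, 0.2]
gripper_width: 0.0516
gripper_force: 24.5
```

```bash
python3 q.py
```

```text
t 15.8 yaw -7.39 F [0.93 1.53 0.21] T [ 0.221 -0.349  0.004] q7 0.203 tcp [0.4941 0.0685 0.1691]
```

Call:
step_arm(motion=[{"dx": 0,"dy": 0,"dz": 0.0001,"rx": 0,"ry": 0,"rz": 3},{"dx": 0,"dy": 0,"dz": 0.0003,"rx": 0,"ry": 0,"rz": 7},{"dx": 0,"dy": 0,"dz": 0.0003,"rx": 0,"ry": 0,"rz": 7}])

```text
clock: 16.1
tcp_pos: [0.494, 0.0685, 0.1692]
ee_rot: [[1.0, -0.007, 0.0], [-0.007, -1.0, 0.0], [0.0, -0.0, -1.0]]
force: [2.2, 1.4, -0.7]
gripper_width: 0.0513
gripper_force: 24.4
```

```bash
python3 q.py
```

```text
t 16.1 yaw -0.39 F [ 2.19  1.4  -0.67] T [ 0.178 -0.394 -0.099] q7 0.323 tcp [0.494  0.0685 0.1692]
```

Call:
step_arm(motion=[{"dx": 0,"dy": 0,"dz": 0.0,"rx": 0,"ry": 0,"rz": 1.5},{"dx": 0,"dy": 0,"dz": 0.0001,"rx": 0,"ry": 0,"rz": 3},{"dx": 0,"dy": 0,"dz": 0.0001,"rx": 0,"ry": 0,"rz": 3}])

```text
clock: 16.4
tcp_pos: [0.494, 0.0685, 0.1693]
ee_rot: [[0.999, 0.048, 0.0], [0.048, -0.999, 0.0], [0.0, -0.0, -1.0]]
force: [1.8, 0.6, -1.1]
gripper_width: 0.0512
gripper_force: 24.3
```

```bash
python3 q.py
```

```text
t 16.4 yaw 2.74 F [ 1.79  0.61 -1.14] T [ 0.288 -0.536 -0.129] q7 0.222 tcp [0.494  0.0685 0.1693]
```

The end stop is felt: torque has climbed to 0.13 N m. Next is a gentle first lift, straight up.

Call:
step_arm(motion=[{"dx": 0,"dy": 0,"dz": 0.0005,"rx": 0,"ry": 0,"rz": 0},{"dx": 0,"dy": 0,"dz": 0.001,"rx": 0,"ry": 0,"rz": 0},{"dx": 0,"dy": 0,"dz": 0.0015,"rx": 0,"ry": 0,"rz": 0}])

```text
clock: 16.7
tcp_pos: [0.4939, 0.0684, 0.1705]
ee_rot: [[0.999, 0.048, -0.0], [0.048, -0.999, 0.0], [-0.0, -0.0, -1.0]]
force: [2.8, 1.8, -3.9]
gripper_width: 0.0515
gripper_force: 24.0
```

```bash
python3 q.py
```

```text
t 16.7 yaw 2.75 F [ 2.8   1.76 -3.92] T [ 0.261 -0.761 -0.076] q7 0.107 tcp [0.4939 0.0684 0.1705]
```

Call:
step_arm(motion=[{"dx": 0.0002,"dy": 0.0001,"dz": -0.0007,"rx": 0,"ry": 0,"rz": 0},{"dx": 0.0003,"dy": 0.0002,"dz": -0.0012,"rx": 0,"ry": 0,"rz": 0},{"dx": 0.0003,"dy": 0.0002,"dz": -0.0012,"rx": 0,"ry": 0,"rz": 0}])

```text
clock: 17.0
tcp_pos: [0.494, 0.0684, 0.1704]
ee_rot: [[0.999, 0.048, -0.0], [0.048, -0.999, -0.001], [-0.0, 0.001, -1.0]]
force: [-0.4, 0.7, 3.1]
gripper_width: 0.0512
gripper_force: 24.7
```

```bash
python3 q.py
```

```text
t 17.0 yaw 2.76 F [-0.41  0.71  3.09] T [ 0.019  0.089 -0.189] q7 0.114 tcp [0.494  0.0684 0.1704]
```

Call:
step_arm(motion=[{"dx": 0,"dy": 0,"dz": 0,"rx": 0,"ry": 0,"rz": 1},{"dx": 0,"dy": 0,"dz": 0.0001,"rx": 0,"ry": 0,"rz": 2},{"dx": 0,"dy": 0,"dz": 0.0001,"rx": 0,"ry": 0,"rz": 2}])

```text
clock: 17.3
tcp_pos: [0.4941, 0.0685, 0.1701]
ee_rot: [[0.997, 0.083, -0.0], [0.083, -0.997, -0.0], [-0.0, 0.0, -1.0]]
force: [-0.5, -1.4, 5.3]
gripper_width: 0.0514
gripper_force: 24.9
```

```bash
python3 q.py
```

```text
t 17.3 yaw 4.79 F [-0.52 -1.39  5.27] T [-0.04   0.179 -0.158] q7 0.226 tcp [0.4941 0.0685 0.1701]
```

Call:
step_arm(motion=[{"dx": 0,"dy": 0,"dz": 0.0005,"rx": 0,"ry": 0,"rz": -2},{"dx": 0,"dy": 0,"dz": 0.001,"rx": 0,"ry": 0,"rz": -4},{"dx": 0,"dy": 0,"dz": 0.0015,"rx": 0,"ry": 0,"rz": -5},{"dx": 0,"dy": 0,"dz": 0.002,"rx": 0,"ry": 0,"rz": -5},{"dx": 0,"dy": 0,"dz": 0.002,"rx": 0,"ry": 0,"rz": -5}])

```text
clock: 17.8
tcp_pos: [0.494, 0.0685, 0.1712]
ee_rot: [[1.0, -0.004, -0.001], [-0.004, -1.0, -0.0], [-0.001, 0.0, -1.0]]
force: [1.1, -0.2, -2.7]
gripper_width: 0.0512
gripper_force: 24.2
```

```bash
python3 q.py
```

```text
t 17.8 yaw -0.2 F [ 1.12 -0.24 -2.66] T [ 0.045 -0.28  -0.021] q7 0.067 tcp [0.494  0.0685 0.1712]
```

Call:
step_arm(motion=[{"dx": 0,"dy": 0,"dz": 0.0007,"rx": 0,"ry": 0,"rz": 0},{"dx": 0,"dy": 0,"dz": 0.0014,"rx": 0,"ry": 0,"rz": 0},{"dx": 0,"dy": 0,"dz": 0.002,"rx": 0,"ry": 0,"rz": 0},{"dx": 0,"dy": 0,"dz": 0.002,"rx": 0,"ry": 0,"rz": 0}])

```text
clock: 18.2
tcp_pos: [0.4941, 0.0686, 0.1743]
ee_rot: [[1.0, -0.004, -0.0], [-0.004, -1.0, -0.0], [-0.0, 0.0, -1.0]]
force: [-1.2, 0.0, 1.6]
gripper_width: 0.0517
gripper_force: 24.5
```

```bash
python3 q.py
```

```text
t 18.2 yaw -0.22 F [-1.21  0.04  1.64] T [-0.049  0.109  0.003] q7 -0.002 tcp [0.4941 0.0686 0.1743]
```

It is free: torque is about 0 and the pin pushes up with 1.6 N. Lifting straight off.

Call:
step_arm(motion=[{"dx": 0,"dy": 0,"dz": 0.005,"rx": 0,"ry": 0,"rz": 0},{"dx": 0,"dy": 0,"dz": 0.012,"rx": 0,"ry": 0,"rz": 0},{"dx": 0,"dy": 0,"dz": 0.02,"rx": 0,"ry": 0,"rz": 0},{"dx": 0,"dy": 0,"dz": 0.03,"rx": 0,"ry": 0,"rz": 0},{"dx": 0,"dy": 0,"dz": 0.045,"rx": 0,"ry": 0,"rz": 0},{"dx": 0,"dy": 0,"dz": 0.06,"rx": 0,"ry": 0,"rz": 0},{"dx": 0,"dy": 0,"dz": 0.08,"rx": 0,"ry": 0,"rz": 0},{"dx": 0,"dy": 0,"dz": 0.1,"rx": 0,"ry": 0,"rz": 0},{"dx": 0,"dy": 0,"dz": 0.11,"rx": 0,"ry": 0,"rz": 0},{"dx": 0,"dy": 0,"dz": 0.11,"rx": 0,"ry": 0,"rz": 0}])

```text
clock: 19.2
tcp_pos: [0.4952, 0.069, 0.2856]
ee_rot: [[1.0, -0.004, 0.004], [-0.004, -1.0, 0.0], [0.004, -0.0, -1.0]]
force: [-0.2, 0.2, -0.7]
gripper_width: 0.0512
gripper_force: 24.4
```

Call:
step_arm(motion=[{"dx": -0.003,"dy": -0.012,"dz": 0,"rx": 0,"ry": 0,"rz": 0},{"dx": -0.01,"dy": -0.037,"dz": 0,"rx": 0,"ry": 0,"rz": 0},{"dx": -0.02,"dy": -0.07,"dz": 0,"rx": 0,"ry": 0,"rz": 0},{"dx": -0.03,"dy": -0.107,"dz": 0,"rx": 0,"ry": 0,"rz": 0},{"dx": -0.04,"dy": -0.144,"dz": 0,"rx": 0,"ry": 0,"rz": 0},{"dx": -0.05,"dy": -0.18,"dz": 0,"rx": 0,"ry": 0,"rz": 0},{"dx": -0.06,"dy": -0.216,"dz": 0,"rx": 0,"ry": 0,"rz": 0},{"dx": -0.07,"dy": -0.252,"dz": 0,"rx": 0,"ry": 0,"rz": 0},{"dx": -0.08,"dy": -0.287,"dz": 0,"rx": 0,"ry": 0,"rz": 0},{"dx": -0.09,"dy": -0.322,"dz": 0,"rx": 0,"ry": 0,"rz": 0},{"dx": -0.095,"dy": -0.34,"dz": 0,"rx": 0,"ry": 0,"rz": 0},{"dx": -0.097,"dy": -0.348,"dz": 0,"rx": 0,"ry": 0,"rz": 0}])

```text
clock: 20.4
tcp_pos: [0.3943, -0.2824, 0.2823]
ee_rot: [[1.0, -0.01, -0.003], [-0.01, -1.0, 0.001], [-0.003, -0.001, -1.0]]
force: [0.1, 0.5, -0.2]
gripper_width: 0.0514
gripper_force: 24.4
```

```bash
python3 r.py
python3 - <<'E'
from h import *
f=grab('side'); s=f['s']; p=np.array(s['tcp_pos'])
u,v=np.round(proj(f,p)).astype(int); print(u,v,proj(f,p+[0,0,.022]))
im=f['pixels'][max(0,v-75):v+125,u-100:u+100]; cv2.imwrite('pics/s2.png',cv2.resize(im,None,fx=3,fy=3,interpolation=2)); print(max(0,v-75),u-100,im.shape)
E
```

```text
clock 20.4
tcp_pos [0.3943, -0.2824, 0.2823]
joint_positions [0.863, 0.1727, -0.3258, 1.5722, 0.0569, 1.4091, -1.0484]
force [0.1475, 0.5297, -0.1654]
ft_torque [0.0013, -0.0291, -0.0523]
gripper_width 0.0514
gripper_force 24.3765
yaw -0.5766277096441236 toolF [ 0.14274359 -0.53104236  0.16524047] toolT [0.00178045 0.02914738 0.05225492] tq7 -0.02530605357605964
463 153 [464.29343973 143.51246249]
78 363 (200, 200, 3)
```

View pics/s2.png

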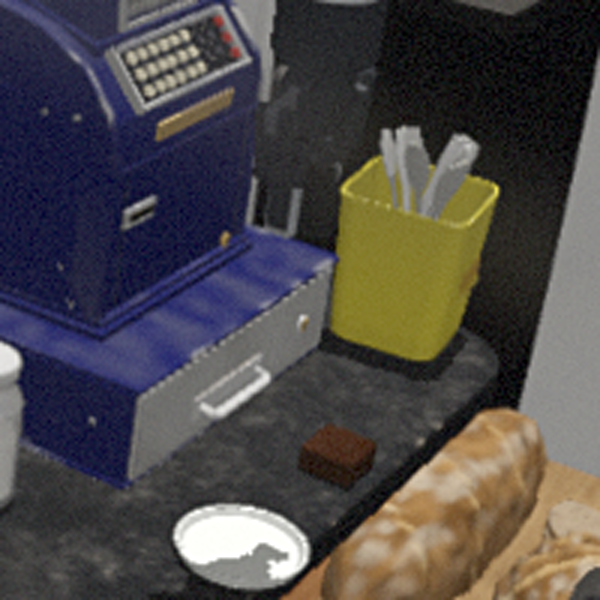

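The crop shows the dish with the gripper's shadow at about (242,545). The dark gripper and cap are seen against black near (300,190), so I'll read the cap's bottom edge numerically.

Run:
```python
from h import *
f=grab('side'); s=f['s']; p=np.array(s['tcp_pos']); print(p)
im=f['pixels'].astype(int)
for u in range(452,476,3): print(u,[int(x) for x in im[144:170,u].max(1)])
for c in(-.004,-.002,0,.002,.004):
    q=[proj(f,p+[.026*np.cos(a),.026*np.sin(a),c]) for a in np.linspace(0,6.28,60)]
    print(c,np.round(max(x[1] for x in q),1), np.round([min(x[0] for x in q),max(x[0] for x in q)],1))
w=grab('wrist');cv2.imwrite('pics/w3.png',w['pixels']); print(w['s']['tcp_pos'])
g=cv2.convertScaleAbs(f['pixels'][90:190,413:513],alpha=2.5,beta=30)
cv2.imwrite('pics/s3.png',cv2.resize(g,None,fx=5,fy=5,interpolation=0))
```

```text
[ 0.39474794 -0.28236775  0.28240137]
452 [44, 47, 51, 52, 48, 48, 45, 45, 53, 83, 112, 123, 120, 113, 115, 119, 120, 114, 117, 117, 113, 115, 112, 119, 115, 114]
455 [45, 47, 49, 39, 42, 49, 41, 37, 41, 42, 85, 112, 113, 115, 118, 115, 116, 117, 116, 113, 116, 110, 116, 114, 118, 116]
458 [50, 36, 41, 41, 54, 47, 49, 55, 61, 71, 91, 111, 99, 99, 116, 117, 118, 121, 121, 120, 118, 116, 115, 119, 119, 116]
461 [113, 111, 111, 107, 105, 104, 105, 101, 98, 90, 75, 49, 37, 34, 94, 116, 116, 119, 121, 122, 118, 119, 116, 120, 115, 118]
464 [32, 39, 31, 38, 31, 34, 36, 25, 27, 35, 36, 25, 20, 24, 44, 92, 117, 118, 110, 113, 122, 124, 122, 116, 111, 112]
467 [42, 43, 41, 33, 40, 36, 36, 43, 28, 41, 35, 31, 37, 26, 23, 40, 91, 114, 117, 117, 118, 121, 125, 133, 123, 98]
470 [44, 37, 35, 41, 33, 38, 40, 38, 31, 34, 32, 29, 36, 29, 26, 29, 30, 92, 115, 119, 124, 141, 155, 143, 108, 126]
473 [41, 40, 41, 36, 34, 35, 39, 31, 38, 29, 32, 43, 24, 40, 16, 17, 23, 42, 83, 114, 128, 131, 105, 105, 104, 75]
-0.004 159.8 [450.2 474.5]
-0.002 158.9 [450.4 474.6]
0 158.1 [450.5 474.8]
0.002 157.2 [450.6 474.9]
0.004 156.3 [450.7 475.1]
[ 0.39581246 -0.28033812  0.28269592]
```

View pics/s3.png

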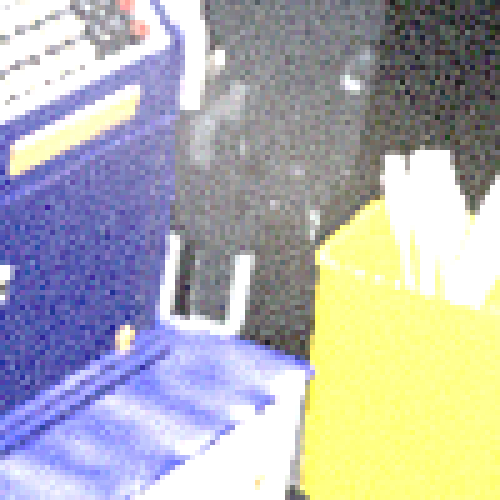

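View pics/w3.png

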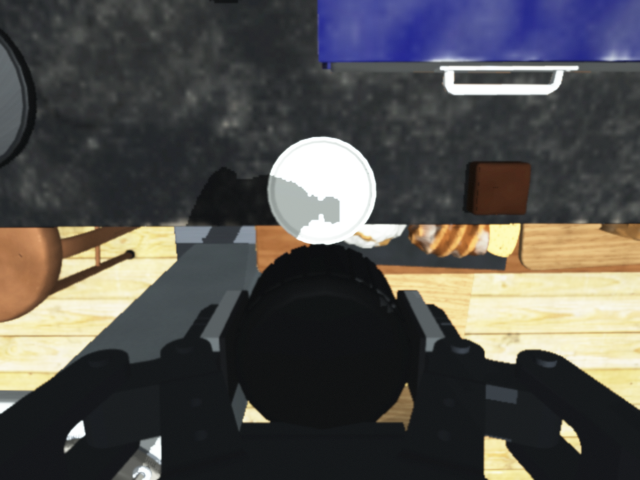

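The wrist view shows the cap held square between the pads. The dish rim spans columns 268–376 and rows 137–244, centre about (322,190.5).

Run:
```python
from h import *
w=grab('wrist');s=w['s'];p=np.array(s['tcp_pos']);print(p)
D=plane(w,322,190.5,.0105);print('dish',D,'delta',D-p, np.array(s['ee_rot']).round(3).tolist())
m=(w['pixels'].max(2)>120).astype(np.uint8)[130:215,255:390]
c=max(cv2.findContours((w['pixels'].min(2)>100).astype(np.uint8)[120:250,250:390],cv2.RETR_EXTERNAL,2)[0],key=cv2.contourArea)
print(cv2.minEnclosingCircle(c))
# re-triangulate dish in top image, rim circle, restrict to upper half edge
t=grab('top')
print(proj(t,[.397,-.2795,.0105]))
```

```text
[ 0.39679572 -0.2787255   0.28304558]
dish [ 0.39852113 -0.27639977  0.0105    ] delta [ 0.00172541  0.00232573 -0.27254558] [[1.0, -0.004, -0.001], [-0.004, -1.0, 0.002], [-0.001, -0.002, -1.0]]
((84.27477264404297, 79.04234313964844), 68.35491180419922)
[451.56212669 324.92849098]
```

Call:
step_arm(motion=[{"dx": 0.001,"dy": 0,"dz": -0.02,"rx": 0,"ry": 0,"rz": 0},{"dx": 0.001,"dy": 0,"dz": -0.05,"rx": 0,"ry": 0,"rz": 0},{"dx": 0.001,"dy": 0,"dz": -0.08,"rx": 0,"ry": 0,"rz": 0},{"dx": 0.001,"dy": 0,"dz": -0.11,"rx": 0,"ry": 0,"rz": 0},{"dx": 0.001,"dy": 0,"dz": -0.14,"rx": 0,"ry": 0,"rz": 0},{"dx": 0.001,"dy": 0,"dz": -0.17,"rx": 0,"ry": 0,"rz": 0},{"dx": 0.001,"dy": 0,"dz": -0.2,"rx": 0,"ry": 0,"rz": 0},{"dx": 0.001,"dy": 0,"dz": -0.22,"rx": 0,"ry": 0,"rz": 0},{"dx": 0.001,"dy": 0,"dz": -0.235,"rx": 0,"ry": 0,"rz": 0},{"dx": 0.001,"dy": 0,"dz": -0.245,"rx": 0,"ry": 0,"rz": 0},{"dx": 0.001,"dy": 0,"dz": -0.25,"rx": 0,"ry": 0,"rz": 0},{"dx": 0.001,"dy": 0,"dz": -0.25,"rx": 0,"ry": 0,"rz": 0}])

```text
clock: 21.85
tcp_pos: [0.3984, -0.2787, 0.0337]
ee_rot: [[1.0, -0.003, -0.0], [-0.003, -1.0, 0.0], [-0.0, -0.0, -1.0]]
force: [-0.5, 0.3, -0.1]
gripper_width: 0.0517
gripper_force: 24.4
```

Call:
step_arm(motion=[{"dx": 0,"dy": 0,"dz": -0.005,"rx": 0,"ry": 0,"rz": 0},{"dx": 0,"dy": 0,"dz": -0.01,"rx": 0,"ry": 0,"rz": 0},{"dx": 0,"dy": 0,"dz": -0.015,"rx": 0,"ry": 0,"rz": 0},{"dx": 0,"dy": 0,"dz": -0.017,"rx": 0,"ry": 0,"rz": 0},{"dx": 0,"dy": 0,"dz": -0.018,"rx": 0,"ry": 0,"rz": 0},{"dx": 0,"dy": 0,"dz": -0.018,"rx": 0,"ry": 0,"rz": 0},{"dx": 0,"dy": 0,"dz": -0.018,"rx": 0,"ry": 0,"rz": 0}])

```text
clock: 22.55
tcp_pos: [0.3983, -0.2795, 0.0159]
ee_rot: [[1.0, -0.004, 0.0], [-0.004, -1.0, -0.0], [0.0, 0.0, -1.0]]
force: [0.5, 0.1, -0.2]
gripper_width: 0.0515
gripper_force: 24.4
```

```bash
python3 q.py
python3 - <<'E'
from h import *
f=grab('side');s=f['s'];p=np.array(s['tcp_pos']);print(p)
u,v=np.round(proj(f,[.398,-.2785,.01])).astype(int); a=f['pixels'][v-60:v+40,u-60:u+60]
t=grab('top');u,v=np.round(proj(t,[.398,-.2785,.01])).astype(int); b=t['pixels'][v-50:v+50,u-60:u+60]
print(u,v);cv2.imwrite('pics/st4.png',cv2.resize(np.vstack([a,b]),None,fx=3,fy=3,interpolation=2))
E
```

```text
t 22.55 yaw -0.23 F [ 0.5   0.11 -0.23] T [ 0.026 -0.019 -0.007] q7 -0.0 tcp [ 0.3983 -0.2795  0.0159]
[ 0.39834815 -0.27946182  0.01592988]
451 324
```

View pics/st4.png

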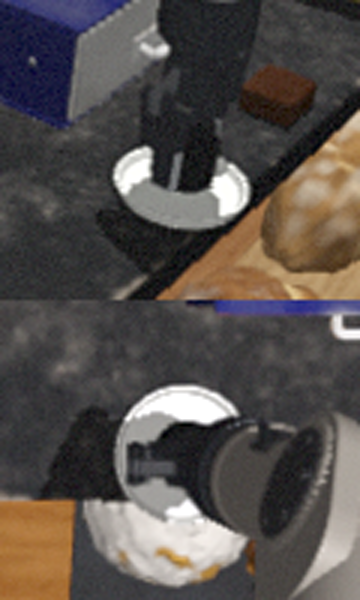

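The dish is centred at about (182,186) in the side crop and the cap sits right over its middle. Lowering slowly now.

Call:
step_arm(motion=[{"dx": 0,"dy": 0,"dz": -0.0015,"rx": 0,"ry": 0,"rz": 0},{"dx": 0,"dy": 0,"dz": -0.003,"rx": 0,"ry": 0,"rz": 0},{"dx": 0,"dy": 0,"dz": -0.0045,"rx": 0,"ry": 0,"rz": 0},{"dx": 0,"dy": 0,"dz": -0.006,"rx": 0,"ry": 0,"rz": 0},{"dx": 0,"dy": 0,"dz": -0.006,"rx": 0,"ry": 0,"rz": 0}])

```text
clock: 23.15
tcp_pos: [0.398, -0.2792, 0.0095]
ee_rot: [[1.0, -0.004, -0.001], [-0.004, -1.0, 0.0], [-0.001, -0.0, -1.0]]
force: [-0.2, -0.6, -0.9]
gripper_width: 0.0516
gripper_force: 24.4
```

Call:
step_arm(motion=[{"dx": 0,"dy": 0,"dz": -0.001,"rx": 0,"ry": 0,"rz": 0},{"dx": 0,"dy": 0,"dz": -0.002,"rx": 0,"ry": 0,"rz": 0},{"dx": 0,"dy": 0,"dz": -0.002,"rx": 0,"ry": 0,"rz": 0}])

```text
clock: 23.45
tcp_pos: [0.3981, -0.2793, 0.0077]
ee_rot: [[1.0, -0.004, -0.0], [-0.004, -1.0, 0.0], [-0.0, -0.0, -1.0]]
force: [-0.8, 0.4, -0.1]
gripper_width: 0.0512
gripper_force: 24.4
```

Call:
step_arm(motion=[{"dx": 0,"dy": 0,"dz": -0.0007,"rx": 0,"ry": 0,"rz": 0},{"dx": 0,"dy": 0,"dz": -0.0015,"rx": 0,"ry": 0,"rz": 0},{"dx": 0,"dy": 0,"dz": -0.0015,"rx": 0,"ry": 0,"rz": 0}])

```text
clock: 23.75
tcp_pos: [0.3981, -0.2793, 0.0062]
ee_rot: [[1.0, -0.004, -0.0], [-0.004, -1.0, 0.0], [-0.0, -0.0, -1.0]]
force: [-0.5, -0.0, -0.2]
gripper_width: 0.0516
gripper_force: 24.4
```

Call:
step_arm(motion=[{"dx": 0,"dy": 0,"dz": -0.0007,"rx": 0,"ry": 0,"rz": 0},{"dx": 0,"dy": 0,"dz": -0.0015,"rx": 0,"ry": 0,"rz": 0},{"dx": 0,"dy": 0,"dz": -0.0015,"rx": 0,"ry": 0,"rz": 0}])

```text
clock: 24.05
tcp_pos: [0.3981, -0.2793, 0.0047]
ee_rot: [[1.0, -0.004, -0.0], [-0.004, -1.0, 0.0], [-0.0, -0.0, -1.0]]
force: [-0.4, 0.5, -0.6]
gripper_width: 0.0515
gripper_force: 24.4
```

Call:
step_arm(motion=[{"dx": 0,"dy": 0,"dz": -0.0005,"rx": 0,"ry": 0,"rz": 0},{"dx": 0,"dy": 0,"dz": -0.001,"rx": 0,"ry": 0,"rz": 0},{"dx": 0,"dy": 0,"dz": -0.001,"rx": 0,"ry": 0,"rz": 0}])

```text
clock: 24.35
tcp_pos: [0.3982, -0.2793, 0.0037]
ee_rot: [[1.0, -0.004, -0.0], [-0.004, -1.0, 0.0], [-0.0, -0.0, -1.0]]
force: [0.2, 0.3, -0.9]
gripper_width: 0.0518
gripper_force: 24.4
```

Call:
step_arm(motion=[{"dx": 0,"dy": 0,"dz": -0.0005,"rx": 0,"ry": 0,"rz": 0},{"dx": 0,"dy": 0,"dz": -0.001,"rx": 0,"ry": 0,"rz": 0},{"dx": 0,"dy": 0,"dz": -0.001,"rx": 0,"ry": 0,"rz": 0}])

```text
clock: 24.65
tcp_pos: [0.3982, -0.2794, 0.0033]
ee_rot: [[1.0, -0.004, -0.0], [-0.004, -1.0, -0.0], [-0.0, 0.0, -1.0]]
force: [-1.3, 0.9, 3.8]
gripper_width: 0.0512
gripper_force: 24.7
```

Touched down with 3.8 N. Releasing with a small opening so the fingers stay inside the rim.

Call:
step_arm(motion=[{"dx": 0,"dy": 0,"dz": 0.0005,"rx": 0,"ry": 0,"rz": 0},{"dx": 0,"dy": 0,"dz": 0.0005,"rx": 0,"ry": 0,"rz": 0},{"dx": 0,"dy": 0,"dz": 0.0005,"rx": 0,"ry": 0,"rz": 0},{"dx": 0,"dy": 0,"dz": 0.0005,"rx": 0,"ry": 0,"rz": 0}], claw=0.32)

```text
clock: 25.05
tcp_pos: [0.3982, -0.2793, 0.0032]
ee_rot: [[1.0, -0.004, -0.0], [-0.004, -1.0, 0.0], [-0.0, -0.0, -1.0]]
force: [0.0, 0.3, 0.6]
gripper_width: 0.0584
gripper_force: 0.0
```

Call:
step_arm(motion=[{"dx": 0,"dy": 0,"dz": 0.003,"rx": 0,"ry": 0,"rz": 0},{"dx": 0,"dy": 0,"dz": 0.008,"rx": 0,"ry": 0,"rz": 0},{"dx": 0,"dy": 0,"dz": 0.015,"rx": 0,"ry": 0,"rz": 0},{"dx": 0,"dy": 0,"dz": 0.025,"rx": 0,"ry": 0,"rz": 0},{"dx": 0,"dy": 0,"dz": 0.04,"rx": 0,"ry": 0,"rz": 0},{"dx": 0,"dy": 0,"dz": 0.06,"rx": 0,"ry": 0,"rz": 0},{"dx": 0,"dy": 0,"dz": 0.09,"rx": 0,"ry": 0,"rz": 0},{"dx": 0,"dy": 0,"dz": 0.13,"rx": 0,"ry": 0,"rz": 0},{"dx": 0,"dy": 0,"dz": 0.17,"rx": 0,"ry": 0,"rz": 0},{"dx": 0,"dy": 0,"dz": 0.2,"rx": 0,"ry": 0,"rz": 0},{"dx": 0,"dy": 0,"dz": 0.2,"rx": 0,"ry": 0,"rz": 0}])

```text
clock: 26.15
tcp_pos: [0.4014, -0.281, 0.2093]
ee_rot: [[1.0, -0.004, 0.01], [-0.004, -1.0, -0.007], [0.01, 0.007, -1.0]]
force: [0.3, -0.3, -0.2]
gripper_width: 0.0579
gripper_force: 0.0
```

Run:
```python
from h import *
w=grab('wrist');s=w['s'];print(s['clock'],s['tcp_pos'],s['gripper_width'],s['force'])
u0,v0=np.round(proj(w,[.398,-.2785,.01])).astype(int);print(u0,v0)
im=w['pixels']; y0=max(0,v0-110);x0=u0-110; c=im[y0:v0+110,x0:u0+110]
def big(m):
    cs=cv2.findContours(m.astype(np.uint8),cv2.RETR_EXTERNAL,cv2.CHAIN_APPROX_NONE)[0]; return sorted(cs,key=cv2.contourArea)[-3:]
for nm,m,z in(('dish',c.min(2)>110,.0105),('cap',c.max(2)<60,.04)):
    for k in big(m):
        (x,y),r=cv2.minEnclosingCircle(k); print(nm,x+x0,y+y0,r,cv2.contourArea(k),cv2.boundingRect(k),plane(w,x+x0,y+y0,z))
f=grab('side');u,v=np.round(proj(f,[.398,-.2785,.01])).astype(int);a=f['pixels'][v-60:v+40,u-60:u+60].astype(int)
k=big(a.max(2)<60); print('side',[(cv2.boundingRect(q),cv2.contourArea(q)) for q in k],'offset',u-60,v-60,'expect',proj(f,[.398,-.2785,.004]),proj(f,[.398,-.2785,.04]))
```

```text
26.15 [ 0.40138976 -0.28104403  0.20929096] 0.057853130055943634 [ 0.25781146 -0.30593363 -0.16574565]
319 213
dish 275.5 308.5 16.507673263549805 485.5 (57, 192, 20, 28) [ 0.31452474 -0.24025305  0.0105    ]
dish 346.19630432128906 307.0348205566406 60.21613311767578 3102.5 (78, 191, 120, 29) [ 0.31549285 -0.30121455  0.0105    ]
dish 330.9859161376953 218.49295806884766 79.39625549316406 13334.0 (44, 47, 150, 128) [ 0.39344596 -0.28798922  0.0105    ]
cap 227.0 308.0500030517578 18.401256561279297 459.5 (6, 189, 25, 31) [ 0.3280535  -0.20539238  0.04      ]
cap 317.882568359375 216.97377014160156 34.52023696899414 3448.0 (76, 80, 66, 69) [ 0.40078332 -0.27743016  0.04      ]
cap 322.2647933959961 187.10877227783203 132.05361938476562 19254.5 (0, 0, 220, 177) [ 0.42306944 -0.28077915  0.04      ]
side [((98, 0, 22, 13), 87.5), ((0, 2, 17, 34), 122.0), ((0, 23, 120, 77), 4467.0)] offset 383 198 expect [442.71898083 260.53834722] [444.90188572 247.87070796]
```

Run:
```python
from h import *
from scipy.optimize import least_squares
w=grab('wrist');p=np.array(w['s']['tcp_pos']);print(p)
g=w['pixels'].min(2).astype(int)
u0,v0=318,215
def rim(angles,pick):
    P=[]
    for a in np.radians(angles):
        r=np.arange(20,85); x=np.round(u0+r*np.cos(a)).astype(int); y=np.round(v0+r*np.sin(a)).astype(int); L=g[y,x]
        i=pick(L)
        if i is not None: P.append((u0+r[i]*np.cos(a),v0+r[i]*np.sin(a)))
    return np.array(P)
out=lambda L: (np.where(L>100)[0].max() if (L>100).any() else None)
inn=lambda L: (np.where(L>60)[0].min() if (L>60).any() else None)
def fit(f,P,z):
    Q=np.array([plane(f,*q,z)[:2] for q in P])
    s=least_squares(lambda c:np.hypot(*(Q-c[:2]).T)-c[2],[.398,-.279,.05],loss='soft_l1',f_scale=.001); return s.x.round(4), np.abs(s.fun).mean().round(5)
print('dish',fit(w,rim(range(185,356,5),out),.0105)); print('cap top',fit(w,rim(range(0,181,5),inn),.04))
print(bot.read_state()['ee_rot'])
```

```text
[ 0.39853245 -0.27949859  0.20452245]
dish (array([ 0.3962, -0.2775,  0.0527]), np.float64(0.00029))
cap top (array([ 0.3981, -0.2771,  0.0243]), np.float64(0.00109))
[[ 9.99991729e-01 -4.02517517e-03 -5.82853443e-04]
 [-4.02510817e-03 -9.99991892e-01  1.16066842e-04]
 [-5.83315907e-04 -1.13719834e-04 -9.99999823e-01]]
```

The cap stands upright, about 2 mm from the dish's centre, and the gripper is clear. Handing in.

```bash
python3 -c "
from station import bot
print(bot.close_job())"
```

```text
the job is handed in; nothing more can be done
None
```

The cap came off at the felt end stop (torque last read 0.16–0.19 N m), stands upright about 2 mm from the dish's centre, and the job was handed in at about 26 s; I did not re-image the other items afterwards.

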